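# Fit the diamond wheel on the graver hone

### The arm

A 6-joint arm with a two-finger parallel gripper is mounted at the origin on the work surface. World frame = base frame: x ahead of the robot, y to its left, z up, the work surface at z = 0. Lengths are in m, angles in rad, forces in N, time in s.
With the tool pointing down it reaches from about 0.225 to 0.725 m from the base axis. Payload 3.1 kg.
Tool frame: the origin (TCP) lies at the very end of the fingers, on their centre line; the grasp point (between the pads) lies 19 mm behind it; z points along the fingers, y is the line along which they close (so a half turn about z gives the same grasp; the last joint's range is limited). The gripper opens to 85 mm and grips with 20 to 120 N. Pads are 22 mm wide; open, the fingers measure 114 mm over their backs; the gripper's body (76 mm by 85 mm) begins 54 mm behind the grasp point. The pads swing forward as they close: fully open they stand 13 mm farther back than shut.
Start: joints at [-1.345, 0.048, 0.099, 1.622, 0, 1.443], TCP at [0.182, -0.492, 0.231] pointing down, gripper open.
Joint ranges: [-2.91, 2.91], [-0.99, 1.94], [-1.21, 1.42], [-2.12, 2.29], [-1.49, 1.47], [-3.14, 3.14]. Speed limits (rad/s): [2.79, 2.79, 3.14, 3.14, 3.14, 3.14].

### API

Orientations are given as a 3x3 rotation matrix whose columns are the frame's x, y, z axes.
In Python, from workcell import arm, optics, finder gives the robot as it stands.
- The arm moves only by the shell command python3 -m jog 'ROWS' [FORCE]. ROWS is text: rows parted by semicolons, each of 5 numbers parted by spaces: the shift along the world's x, y, z in mm, then the turn about the world's z in degrees, then the finger opening in mm, from 0 to 85.4. In form: x y z turn claw; .... A call has 1 to 12 rows; each row shifts and turns the commanded pose from where the row before left it; what a row does not reach is not made up. A row lasts 1/12 s, in which the tool goes at most 41.7 mm and 7.16 degrees, less where a joint would pass 70% of its speed; a pose out of reach is approached as far as the arm can. A call with a gripper value outside its range is refused whole. The fingers move at their own pace and stop on an object; FORCE is the grip in N (left out, the last holds). Time passes only in rows, so rows that do not move let the fingers close. It gives the time, the measured TCP pose, the force, the opening and the grip force at its end, in the units of the state.
- arm.get_state(): the state, without advancing time (a new reading comes with each control period).
- optics.grab_frame(name): name is "side" or "top"; returns a dict with "color" (400x640x3 uint8, red, green, blue), "fovy" (degrees; the focal length in pixels is half the picture's height over the tangent of half this angle, whatever the lens; pixels are square), "cx", "cy" (the principal point, pixels), "origin" and "orientation" of the camera in the world. Camera axes: x right, y up, looking along -z (the intrinsics and any distortion apply to the point x, -y, -z); pixel columns grow to the right and rows downward; lengths in m; the calibration is good to about 2 mm. A picture is of the moment at which its call begins. There is no depth.
- arm.close_job(): hands the job in; it is judged then, once.
Trained networks look in a picture, given as the dict that the camera call returned (one of the last four; its "shot" number tells which), for a name from the list of things; names that differ only in an ending like _2 or _b are one class to them, and where a whole thing is asked for, a point or a joint stands for the part that bears it (a point fixed in the world has none). Each returns a list of dicts, best first, with "p" (0 to 1); they miss things now and then, are a little off and sometimes report something else, mostly with a low value. They report only what shows in the picture. A call takes as long as a camera call.
- finder.recognise(name, picture): "bbox" ([centre column, centre row, width, height] in pixels, round what is visible of it).
- finder.spot_point(name, picture): "uv" ([column, row] in pixels: a listed point, or the origin of a listed thing).
The state is a dict: "t": time; "joint_positions": joint angles; "joint_vel": joint speeds; "tau": joint torques, N m; "tcp_pos": TCP position; "ee_rot": TCP orientation; "wrist_force": force on the tool from outside, world axes, zero at the start; "torque": the same for the moment, N m; "gripper_width": finger opening in m; "finger_force": force on a finger pad.
Only numpy, scipy, OpenCV 4.12 (cv2) and the standard library are available. Lean on these libraries where they do the work, as an engineer would, in place of code of your own. Each camera call takes 0.05 s, during which the arm holds its last target. There are 200 camera calls.

### The job

Fit the 127 mm diamond wheel that lies on the bench onto the graver hone: take it by its hub, lower it over the platen's centre post until it rests on the drive pins, turn it under light pressure until the pins find its holes, and let it down until it lies fully home, flat on the platen. Never force it or drop it on the pins, stop turning once they have entered, and let go of it at the end. Leave the small lap, brush and caliper where they lie.

Things in the scene. Friction and masses are not known exactly. Their poses are not given: they have to be found in the camera images.
- wheel: Diamond wheel, bare aluminium, dull grey abrasive band, lying loose on the bench, face and hub up, 0.33 to 0.6 kg. Disc 127 mm in diameter, 12 mm thick; round knurled hub, 36 mm in diameter, its top 38 mm above the underside (26 mm of hub to grip). A 17 mm bore goes right through. Origin: centre of the underside; z is its axis, up.
- wheel_hub_top (a point): Centre of the hub's upper end, 38 mm above the wheel's underside.
- wheel_hole (a point): Centre of one of the wheel's four round through holes, at the underside: 10 mm in diameter, 34 mm from the wheel's axis, on its own +x, +y, -x and -y (this is the +x one).
- hone: Graver hone fixed to the bench: grey housing 240 x 190 mm, deck 84 mm high, speed knob and switch on its front (own -x), black splash ring (inner diameter 154, outer 160, top 97 mm high) round the platen. Origin: on the platen's axis at bench height; z up. The hone's yaw says nothing about the pins. More than 25 N between wheel and hone, pressing or twisting, spoils the pins.
- platen_top (a point): Platen's axis, level with its top face, 105 mm over the bench. Dark steel disc, 120 mm in diameter; four steel drive pins, 7 mm thick, 10 mm high, tips chamfered, stand 34 mm from the axis, 90 degrees apart. The platen was left at any angle and no reading gives it: look before covering the pins, or feel. It is geared and turns only above 0.5 N m.
- post_tip (a point): Tip of the fixed steel centre post, 26 mm above the platen: 15 mm in diameter, tapering over its last 6 mm to 7 mm. It centres the wheel; the wheel then rests on the pin tips, underside 10 mm above the platen. Pressed with 3 to 10 N and turned by up to 90 degrees it finds the pins, which enter within about 2 degrees. Home: underside on the platen.
- fixture_post (a point): Top of the upright steel fixture post on the hone's deck, 12 mm thick (collars to 26 mm), 148 mm above the bench, 130 mm from the platen's axis.
- small_lap: Bystander: flat ceramic-faced lap, 90 mm in diameter, 9 mm thick, with no hub and no pin holes. Origin: centre of the underside.
- bench_brush: Bystander: wooden bench brush, 200 x 30 x 40 mm. Origin: centre of the underside, length along x.
- caliper: Bystander: steel caliper lying flat, 190 mm long. Origin: underside, middle of the beam, which runs along x.

How it is judged:
By the outcome, as a careful person would: the job done as asked, in the order asked, and still so for the second after the job is handed in, with the robot touching nothing.
It also fails if it takes over 70 s, if anything falls off the work surface, if the arm or the gripper's body presses on something with over 40 N, if the wrist force passes 120 N, or if a joint passes its speed limit or range.

## Working session

There is one attempt and no reset: what is moved stays moved. The work goes in short steps, Python scripts to look and compute and a shell command to move; the robot and the scene stay as the last step left them, time stands still between calls to the robot, and variables do not carry over. Pictures are saved under pics/ and viewed, at most 10 in all, crops included, and the job is handed in when it is done.

```bash
ls; mkdir -p pics; cat > h.py <<'E'
import numpy as np, cv2
from workcell import arm, optics, finder
def ray(p,uv):
    f=p["color"].shape[0]/2/np.tan(np.radians(p["fovy"])/2)
    d=np.array([(uv[0]-p["cx"])/f,-(uv[1]-p["cy"])/f,-1.])
    return np.array(p["origin"]),np.array(p["orientation"])@d
def at_z(p,uv,z):
    o,d=ray(p,uv); return o+d*(z-o[2])/d[2]
def tri(ps,uvs):
    A=np.zeros((3,3));b=np.zeros(3)
    for p,uv in zip(ps,uvs):
        o,d=ray(p,uv);d/=np.linalg.norm(d);M=np.eye(3)-np.outer(d,d);A+=M;b+=M@o
    return np.linalg.solve(A,b)
def proj(p,X):
    f=p["color"].shape[0]/2/np.tan(np.radians(p["fovy"])/2)
    c=np.array(p["orientation"]).T@(np.array(X)-p["origin"])
    return np.array([p["cx"]+f*c[0]/-c[2],p["cy"]-f*c[1]/-c[2]])
def save(p,n,crop=None,s=1):
    im=p["color"][:,:,::-1]
    if crop: im=im[crop[1]:crop[3],crop[0]:crop[2]]
    cv2.imwrite("pics/"+n,cv2.resize(im,None,fx=s,fy=s,interpolation=cv2.INTER_CUBIC))
E
python3 - <<'E'
from h import *
np.set_printoptions(precision=4,suppress=True)
ps={n:optics.grab_frame(n) for n in("side","top")}
for n,p in ps.items():
    save(p,n+"0.png"); print(n,{k:v for k,v in p.items() if k!="color"})
Z=dict(wheel=0,wheel_hub_top=.038,wheel_hole=0,hone=0,platen_top=.105,post_tip=.131,fixture_post=.148,small_lap=0,bench_brush=0,caliper=0)
for k,z in Z.items():
    for n,p in ps.items():
        for r in finder.spot_point(k,p)[:2]: print(k,n,np.array(r["uv"]),round(r["p"],2),at_z(p,r["uv"],z))
print(arm.get_state())
E
```

```text
pics
side {'fovy': 56.7844138754829, 'cx': 317.8593930026809, 'cy': 194.3609584235687, 'origin': array([ 0.5972, -0.6225,  0.5094]), 'orientation': array([[ 0.9991,  0.0382, -0.017 ],
       [-0.0352,  0.5479, -0.8358],
       [-0.0226,  0.8356,  0.5488]]), 'shot': 1}
top {'fovy': 45.42975781251884, 'cx': 317.9263381110765, 'cy': 200.5848392803399, 'origin': array([ 0.5166, -0.0239,  1.0177]), 'orientation': array([[ 0.0096,  0.9926, -0.1214],
       [-0.9999,  0.0112,  0.0123],
       [ 0.0136,  0.1213,  0.9925]]), 'shot': 2}
wheel side [247.8 294.2] 0.66 [ 0.4764 -0.1631  0.    ]
wheel side [370.9 177. ] 0.4 [0.7581 0.2281 0.    ]
wheel top [374.3 277.1] 0.87 [ 0.4799 -0.1569  0.    ]
wheel_hub_top side [246.4 278.2] 0.6 [ 0.4786 -0.1611  0.038 ]
wheel_hub_top top [378.1 276.5] 0.79 [ 0.4825 -0.1597  0.038 ]
wheel_hole side [256.6 281.6] 0.77 [ 0.4891 -0.1335  0.    ]
wheel_hole top [364.2 270.3] 0.69 [ 0.4939 -0.1356  0.    ]
hone side [293.6 182.2] 0.62 [0.5508 0.2162 0.    ]
hone top [205.3 244. ] 0.7 [0.5458 0.2009 0.    ]
platen_top side [285.6 147. ] 0.72 [0.5372 0.213  0.105
[... 728 characters left out ...]
] 0.67 [0.7616 0.2184 0.    ]
caliper side [286.8 138.2] 0.62 [0.5231 0.4953 0.    ]
caliper top [206.6 147.2] 0.85 [0.755  0.2061 0.    ]
{'t': 1.1, 'joint_positions': array([-1.3448,  0.048 ,  0.0992,  1.622 ,  0.    ,  1.4429]), 'joint_vel': array([ 0.0004,  0.0008, -0.0011, -0.0001, -0.0001, -0.0014]), 'tau': array([  0.0002, -33.8656,  32.0165,   0.0013,  -0.0004,   0.    ]), 'tcp_pos': array([ 0.1819, -0.4925,  0.2313]), 'ee_rot': array([[ 0.938 ,  0.3465,  0.    ],
       [ 0.3465, -0.938 ,  0.    ],
       [ 0.    , -0.    , -1.    ]]), 'wrist_force': array([0.5266, 0.1017, 0.4517]), 'torque': array([0.0168, 0.002 , 0.0315]), 'finger_force': 0.0, 'gripper_width': 0.08554090448036611}
```

```bash
python3 - <<'E'
import cv2,numpy as np
t=cv2.imread("pics/top0.png");s=cv2.imread("pics/side0.png")
def c(im,x,y,w,h,k): return cv2.resize(im[y:y+h,x:x+w],None,fx=k,fy=k,interpolation=cv2.INTER_CUBIC)
a=np.hstack([c(t,130,180,130,100,3),c(t,310,220,130,100,3)]);b=np.hstack([c(s,220,90,130,100,3),c(s,180,240,130,100,3)])
cv2.imwrite("pics/c.png",np.vstack([a,b]))
E
```

```text
(no output)
```

View pics/top0.png

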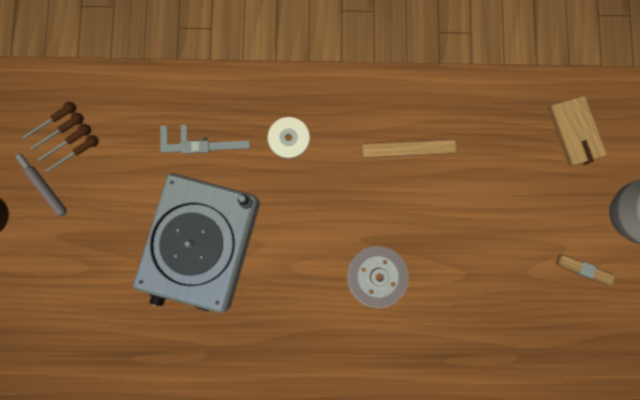

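View pics/c.png

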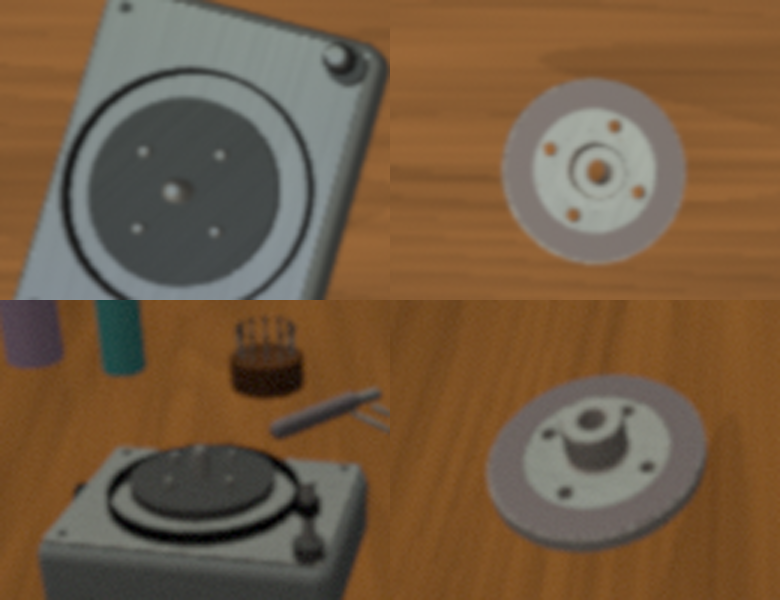

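```bash
python3 - <<'E'
from h import *
np.set_printoptions(precision=4,suppress=True)
t=optics.grab_frame("top"); s=optics.grab_frame("side")
def refine(p,uv,sign,r=3):
    g=cv2.cvtColor(p["color"],cv2.COLOR_RGB2GRAY).astype(float)*sign
    if sign<0: g=-p["color"][:,:,2].astype(float)
    u,v=np.round(uv).astype(int);w=g[v-r:v+r+1,u-r:u+r+1];w=np.clip(w-np.percentile(w,60),0,None)
    yy,xx=np.mgrid[v-r:v+r+1,u-r:u+r+1];return np.array([(w*xx).sum(),(w*yy).sum()])/w.sum()
pins=[(143,152),(220,155),(137,228),(214,232)];holes=[(224,127),(160,149),(248,192),(183,215)]
spins=[(176,455-300),(167,478-300),(232,479-300),(230,452-300)]
sholes=[(548-390,434-300),(628-390,411-300),(565-390,493-300),(648-390,467-300)]
def rep(n,p,L,off,z,sg):
    P=np.array([at_z(p,refine(p,np.array(q)/3+off-.33,sg),z)[:2] for q in L]);c=P.mean(0);d=P-c
    a=np.degrees(np.arctan2(d[:,1],d[:,0]))%90
    print(n,"centre",c,"r",np.hypot(*d.T),"ang",a)
rep("pins top",t,pins,(130,180),.115,1);rep("pins side",s,spins,(220,90),.115,1)
rep("holes top",t,holes,(310,220),.009,-1);rep("holes side",s,sholes,(180,240),.012,-1)
def ell(n,p,z,mask):
    cs,_=cv2.findContours(mask.astype(np.uint8),cv2.RETR_EXTERNAL,cv2.CHAIN_APPROX_NONE);c=max(cs,key=cv2.contourArea)
    P=np.array([at_z(p,q[0],z)[:2] for q in c]);m,r=cv2.minEnclosingCircle(P.astype(np.float32)*1000);
    A=np.c_[2*P,np.ones(len(P))];x=np.linalg.lstsq(A,(P**2).sum(1),rcond=None)[0];print(n,x[:2],"R",np.sqrt(x[2]+x[0]**2+x[1]**2))
for n,p,b in(("top",t,(330,235,430,320)),("side",s,(190,250,310,335))):
    im=p["color"].astype(int);m=np.zeros(im.shape[:2],bool);m[b[1]:b[3],b[0]:b[2]]=True
    ell("wheel "+n,p,.012 if n=="top" else .008,m&(im[:,:,0]-im[:,:,2]<35))
E
```

```text
pins top centre [0.5433 0.2062] r [0.034  0.0339 0.0339 0.034 ] ang [42.8974 42.9191 42.9077 42.9642]
pins side centre [0.5395 0.2111] r [0.0376 0.0381 0.0391 0.0394] ang [38.4752 49.61   37.0292 51.4804]
holes top centre [ 0.4817 -0.1627] r [0.0341 0.034  0.0341 0.034 ] ang [64.7855 64.8316 64.6696 64.5321]
holes side centre [ 0.4794 -0.1636] r [0.0342 0.0335 0.0338 0.0339] ang [64.4276 64.3892 64.8523 65.0165]
wheel top [ 0.482  -0.1619] R 0.06182242010514804
wheel side [ 0.4797 -0.1644] R 0.06472089561068844
```

```bash
python3 -m jog '25 27.5 0 7 85;25 27.5 0 7 85;25 27.5 0 7 85;25 27.5 0 7 85;25 27.5 0 7 85;25 27.5 0 7 60;25 27.5 0 7 60;25 27.5 0 7 60;25 27.5 0 7 60;25 27.5 0 7 60;25 27.5 0 7 60;24 26.5 0 7 60' 40; python3 -m jog '0 0 -36 0 60;0 0 -36 0 60;0 0 -36 0 60;0 0 -36 0 60;0 0 -20 0 60;0 0 0 0 60;0 0 0 0 60'
python3 - <<'E'
from h import *
for n in("side","top"):
    p=optics.grab_frame(n);
    if n=="side": save(p,"s1.png",(170,150,370,350),3)
E
```

```text
t: 2.2
tcp_pos: [0.482, -0.1618, 0.2315]
ee_rot: [[-0.253, 0.968, 0.001], [0.968, 0.253, -0.0], [-0.0, 0.001, -1.0]]
wrist_force: [0.7, -1.1, 0.1]
gripper_width: 0.06
finger_force: 0.0
t: 2.78
tcp_pos: [0.4796, -0.1629, 0.0662]
ee_rot: [[-0.247, 0.969, -0.003], [0.969, 0.247, 0.002], [0.002, -0.003, -1.0]]
wrist_force: [-0.2, -0.4, 0.7]
gripper_width: 0.0601
finger_force: 0.0
```

View pics/s1.png

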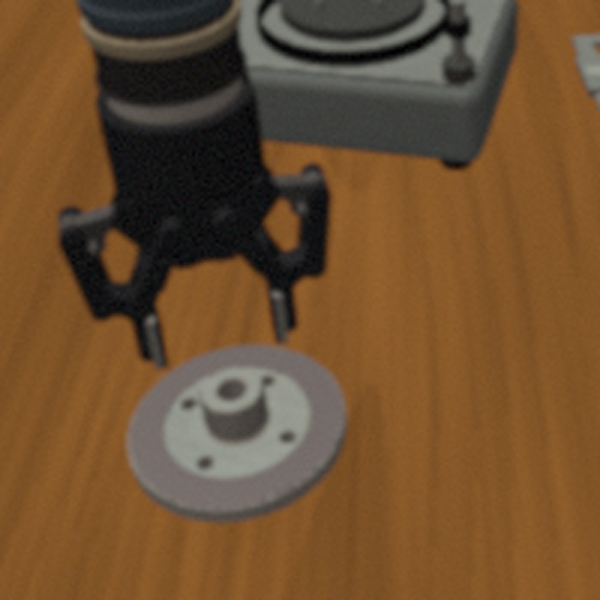

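```bash
python3 -m jog '0.5 0 -20 0 60;0.5 0 -18 0 60;0 0 -10 0 50;0 0 -5 0 50;0 0 0 0 50;0 0 0 0 44' 60; python3 -m jog '0 0 0 0 30;0 0 0 0 30;0 0 0 0 30;0 0 0 0 30;0 0 0 0 30' 60
```

```text
t: 3.38
tcp_pos: [0.4827, -0.1639, 0.0155]
ee_rot: [[-0.246, 0.969, 0.002], [0.969, 0.246, -0.001], [-0.001, 0.001, -1.0]]
wrist_force: [0.1, -1.1, -0.1]
gripper_width: 0.0441
finger_force: 0.0
t: 3.8
tcp_pos: [0.4827, -0.1643, 0.0162]
ee_rot: [[-0.246, 0.969, 0.002], [0.969, 0.246, -0.002], [-0.002, 0.001, -1.0]]
wrist_force: [-1.5, -0.1, 4.7]
gripper_width: 0.0333
finger_force: 60.4
```

```bash
python3 -m jog '0 0 3 0 30;0 0 10 0 30;0 0 20 0 30;0 0 30 0 30;0 0 37 0 30;0 0 0 0 30;0 0 0 0 30'
python3 - <<'E'
from h import *
for n in("side","top"):
    p=optics.grab_frame(n)
    if n=="side": save(p,"s2.png",(170,130,370,330),3)
    for k in("wheel","wheel_hub_top","wheel_hole"): print(n,k,finder.spot_point(k,p)[:1])
    tcp=arm.get_state()["tcp_pos"]; print(proj(p,tcp),proj(p,tcp-[0,0,.015]))
E
```

```text
t: 4.38
tcp_pos: [0.4839, -0.1643, 0.1171]
ee_rot: [[-0.247, 0.969, 0.006], [0.969, 0.247, -0.002], [-0.004, 0.005, -1.0]]
wrist_force: [-0.5, 0.6, -6.0]
gripper_width: 0.0334
finger_force: 60.8
side wheel [{'uv': [245.7, 251.4], 'p': 0.63}]
side wheel_hub_top [{'uv': [237.2, 234.3], 'p': 0.73}]
side wheel_hole [{'uv': [254.8, 240.6], 'p': 0.95}]
[241.33691889 246.60059126] [242.57754379 253.50935242]
top wheel [{'uv': [380.6, 281.0], 'p': 0.91}]
top wheel_hub_top [{'uv': [383.4, 279.6], 'p': 0.95}]
top wheel_hole [{'uv': [369.2, 271.9], 'p': 0.82}]
[385.361771   278.86621789] [384.15238863 278.5407201 ]
```

View pics/s2.png

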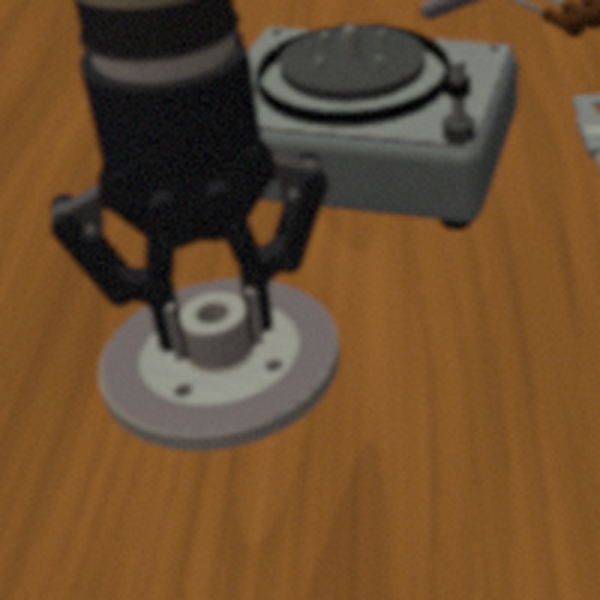

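```bash
python3 -m jog '0 0 35 0 30;0 12 25 0 30;6 30 0 -1 30;6 36 0 -1 30;6 36 0 -1 30;6 36 0 -1 30;6 36 0 -1 30;6 36 0 -1 30;6 36 0 -1 30;6 36 0 -1 30;6 36 0 -1 30;6 36 0 -1 30'; python3 -m jog '5 30 0 -1 30;0 10 0 -1 30;0 0 0 0 30;0 0 0 0 30;0 0 0 0 30'
python3 - <<'E'
from h import *
for n in("side","top"):
    p=optics.grab_frame(n); cv2.imwrite(f"pics/raw_{n}.png",p["color"][:,:,::-1])
    for k in("wheel","wheel_hub_top","wheel_hole","post_tip"): print(n,k,finder.spot_point(k,p)[:1])
    tcp=arm.get_state()["tcp_pos"]; print(tcp,proj(p,tcp))
a=cv2.imread("pics/raw_side.png")[60:210,200:370];b=cv2.imread("pics/raw_top.png")[160:310,100:270]
cv2.imwrite("pics/c3.png",cv2.resize(np.hstack([a,b]),None,fx=2.35,fy=2.35,interpolation=cv2.INTER_CUBIC))
E
```

```text
t: 5.78
tcp_pos: [0.5416, 0.2043, 0.1736]
ee_rot: [[-0.074, 0.997, -0.001], [0.997, 0.074, -0.0], [-0.0, -0.001, -1.0]]
wrist_force: [0.9, -0.3, -5.1]
gripper_width: 0.0331
finger_force: 61.7
t: 6.2
tcp_pos: [0.5466, 0.2417, 0.1736]
ee_rot: [[-0.039, 0.999, -0.001], [0.999, 0.039, -0.001], [-0.001, -0.001, -1.0]]
wrist_force: [0.2, 0.3, -4.7]
gripper_width: 0.033
finger_force: 61.7
side wheel [{'uv': [290.1, 120.0], 'p': 0.57}]
side wheel_hub_top [{'uv': [287.9, 104.2], 'p': 0.77}]
side wheel_hole [{'uv': [294.9, 118.3], 'p': 0.68}]
side post_tip [{'uv': [285.0, 138.4], 'p': 0.82}]
[0.54700274 0.24149806 0.17444055] [288.05075554 116.00757336]
top wheel [{'uv': [160.1, 241.0], 'p': 0.83}]
top wheel_hub_top [{'uv': [152.9, 237.6], 'p': 0.75}]
top wheel_hole [{'uv': [151.0, 228.1], 'p': 0.91}]
top post_tip [{'uv': [186.3, 244.1], 'p': 0.89}]
[0.54695188 0.2422425  0.17441784] [159.74647993 240.02162898]
```

View pics/c3.png

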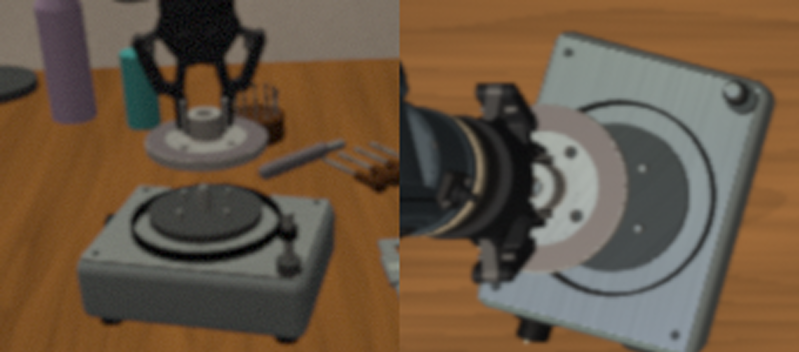

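```bash
cat > m.py <<'E'
from h import *
from scipy.optimize import least_squares
np.set_printoptions(precision=4,suppress=True)
def blob(p,uv,r=3):
    g=-p["color"].astype(float).sum(2);u,v=np.round(uv).astype(int)
    w=g[v-r:v+r+1,u-r:u+r+1];w=np.clip(w-np.percentile(w,60),0,None);yy,xx=np.mgrid[v-r:v+r+1,u-r:u+r+1]
    return np.array([(w*xx).sum(),(w*yy).sum()])/w.sum()
def holes(p,uvs,z):
    P=np.array([at_z(p,blob(p,q),z)[:2] for q in uvs]);d=P[1]-P[0];L=np.hypot(*d);n=np.array([-d[1],d[0]])/L
    print("holes",P,"chord",L,"ang",(np.degrees(np.arctan2(d[1],d[0]))+45)%90)
    for s in(1,-1): print("  centre",P.mean(0)+s*n*.034/np.sqrt(2))
def rim(p,c0,z,angs,R=.0635,ch=None):
    """radial strongest edge near R about c0, at height z; fit centre"""
    g=cv2.GaussianBlur(p["color"],(0,0),.8).astype(np.float32);rs=np.arange(.053,.074,.0004);pts=[]
    c=np.array(c0[:2])
    for it in range(4):
        pts=[]
        for a in np.radians(angs):
            X=[proj(p,[c[0]+r*np.cos(a),c[1]+r*np.sin(a),z]) for r in rs];X=np.array(X,np.float32)
            v=np.array([cv2.getRectSubPix(g,(1,1),(float(x),float(y)))[0,0] if False else g[int(round(y)),int(round(x))] for x,y in X])
            prof=np.array([cv2.remap(g[:,:,k],X[:,:1],X[:,1:],cv2.INTER_LINEAR)[:,0] for k in range(3)])
            e=np.abs(prof[:,6:]-prof[:,:-6]).sum(0);i=e.argmax();pts.append((a,rs[i+3],e[i]))
        q=np.array(pts);A=np.c_[np.cos(q[:,0]),np.sin(q[:,0])]
        f=least_squares(lambda x:A@x+R-q[:,1],[0,0],loss="soft_l1",f_scale=.0008);c=c+f.x
    print("rim centre",c,"resid mm",1e3*np.median(np.abs(f.fun)),"tcp-rel",c-arm.get_state()["tcp_pos"][:2])
E
python3 - <<'E'
from m import *
s=optics.grab_frame("side");t=optics.grab_frame("top");tcp=arm.get_state()["tcp_pos"];zb=tcp[2]-.0155
print(tcp)
holes(t,[(172.5,225.1),(174.7,251.9)],zb+.012)
rim(t,tcp,zb+.012,range(-130,-40,5))
rim(s,tcp,zb,range(-160,-20,5))
E
```

```text
[0.5469 0.2424 0.1744]
holes [[0.5747 0.2233]
 [0.5271 0.2169]] chord 0.048060638879348284 ang 52.66795253718877
  centre [0.5541 0.1963]
  centre [0.5477 0.244 ]
rim centre [0.5471 0.2436] resid mm 0.24066445032100425 tcp-rel [0.0002 0.0012]
rim centre [0.5441 0.2434] resid mm 0.7421652225904213 tcp-rel [-0.0028  0.001 ]
```

```bash
python3 -m jog '-2 -18 0 0 30;-2 -15 0 0 30;0 -4 0 0 30;0 0 0 0 30;0 0 -10 0 30;0 0 -8 0 30;0 0 0 0 30;0 0 0 0 30'
python3 - <<'E'
from m import *
s=optics.grab_frame("side");t=optics.grab_frame("top");tcp=arm.get_state()["tcp_pos"];zb=tcp[2]-.0155
print(tcp)
rim(t,tcp,zb+.012,range(-130,-40,5))
rim(s,tcp,zb,range(-160,-20,5))
b=t["color"][170:310,110:270,::-1];a=s["color"][70:210,210:370,::-1]
cv2.imwrite("pics/c4.png",cv2.resize(np.hstack([a,b]),None,fx=2.5,fy=2.5,interpolation=cv2.INTER_CUBIC))
E
```

```text
t: 7.47
tcp_pos: [0.5417, 0.2057, 0.1544]
ee_rot: [[-0.04, 0.999, -0.003], [0.999, 0.04, -0.001], [-0.0, -0.003, -1.0]]
wrist_force: [0.1, -0.2, -5.9]
gripper_width: 0.033
finger_force: 61.6
[0.5426 0.2059 0.1559]
rim centre [0.5418 0.1997] resid mm 0.6091846570329893 tcp-rel [-0.0008 -0.0062]
rim centre [0.5335 0.2213] resid mm 1.5228983999199739 tcp-rel [-0.0091  0.0154]
```

View pics/c4.png

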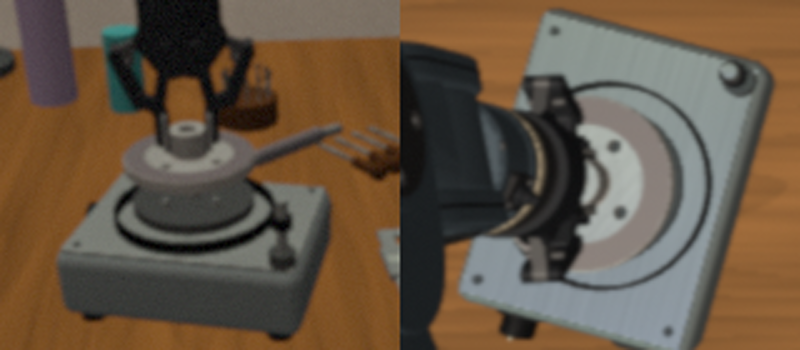

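```bash
python3 -m jog '0.5 -0.8 -3 0 30;0 0 -4 0 30;0 0 -3 0 30;0 0 -2 0 30;0 0 0 0 30;0 0 0 0 30'; python3 -m jog '0 0 -2 0 30;0 0 -2 0 30;0 0 0 0 30;0 0 0 0 30'
```

```text
t: 8.07
tcp_pos: [0.5431, 0.2047, 0.144]
ee_rot: [[-0.04, 0.999, -0.001], [0.999, 0.04, -0.0], [-0.0, -0.001, -1.0]]
wrist_force: [0.2, 0.8, -4.9]
gripper_width: 0.0333
finger_force: 61.7
t: 8.4
tcp_pos: [0.5432, 0.2047, 0.1401]
ee_rot: [[-0.04, 0.999, -0.0], [0.999, 0.04, -0.0], [-0.0, -0.0, -1.0]]
wrist_force: [-0.7, -0.0, -5.8]
gripper_width: 0.0333
finger_force: 61.7
```

```bash
python3 -m jog '0 0 -2 0 30;0 0 -2 0 30;0 0 -2 0 30;0 0 0 0 30;0 0 0 0 30'; python3 -m jog '0 0 -1 0 30;0 0 -1 0 30;0 0 0 0 30;0 0 0 0 30'
```

```text
t: 8.82
tcp_pos: [0.5432, 0.2047, 0.1339]
ee_rot: [[-0.04, 0.999, -0.001], [0.999, 0.04, -0.0], [-0.0, -0.001, -1.0]]
wrist_force: [0.7, -0.4, -5.2]
gripper_width: 0.0334
finger_force: 61.7
t: 9.15
tcp_pos: [0.5433, 0.2047, 0.1322]
ee_rot: [[-0.04, 0.999, -0.0], [0.999, 0.04, -0.0], [-0.0, -0.0, -1.0]]
wrist_force: [0.8, -0.0, -6.0]
gripper_width: 0.0333
finger_force: 61.7
```

```bash
for i in 1; do :; done; python3 -m jog '0 0 -0.5 0 30;0 0 -0.5 0 30;0 0 0 0 30;0 0 0 0 30'; python3 -m jog '0 0 -0.5 0 30;0 0 0 0 30;0 0 0 0 30';python3 -m jog '0 0 -0.5 0 30;0 0 0 0 30;0 0 0 0 30'
```

```text
t: 9.48
tcp_pos: [0.5434, 0.2047, 0.1314]
ee_rot: [[-0.04, 0.999, 0.0], [0.999, 0.04, 0.0], [0.0, 0.0, -1.0]]
wrist_force: [0.3, 1.1, -4.8]
gripper_width: 0.0331
finger_force: 61.8
t: 9.73
tcp_pos: [0.5435, 0.2048, 0.1312]
ee_rot: [[-0.04, 0.999, 0.0], [0.999, 0.04, 0.0], [0.0, 0.0, -1.0]]
wrist_force: [-0.8, -0.2, -3.8]
gripper_width: 0.0331
finger_force: 62.0
t: 9.98
tcp_pos: [0.5435, 0.2048, 0.1312]
ee_rot: [[-0.04, 0.999, 0.001], [0.999, 0.04, 0.0], [0.0, 0.001, -1.0]]
wrist_force: [-1.0, 0.0, -0.1]
gripper_width: 0.0334
finger_force: 62.3
```

```bash
python3 -m jog '0 0 -0.1 -1 30;0 0 0 -1 30;0 0 0 -1 30;0 0 0 -1 30;0 0 0 -1 30;0 0 0 -1 30;0 0 0 0 30;0 0 0 0 30'; python3 -m jog '0 0 0 -1 30;0 0 0 -0.5 30;0 0 0 0 30;0 0 0 0 30';python3 -m jog '0 0 0 -0.5 30;0 0 0 0 30;0 0 0 0 30'; python3 -c "
from h import *;print(arm.get_state()['torque'])"
```

```text
t: 10.65
tcp_pos: [0.5431, 0.2045, 0.1294]
ee_rot: [[0.066, 0.998, -0.001], [0.998, -0.066, -0.0], [-0.001, -0.001, -1.0]]
wrist_force: [-0.6, -0.3, -2.4]
gripper_width: 0.0334
finger_force: 62.1
t: 10.98
tcp_pos: [0.5428, 0.2047, 0.1291]
ee_rot: [[0.091, 0.996, -0.002], [0.996, -0.091, -0.0], [-0.0, -0.002, -1.0]]
wrist_force: [0.3, 0.4, -5.8]
gripper_width: 0.0331
finger_force: 61.7
t: 11.23
tcp_pos: [0.5433, 0.2048, 0.1301]
ee_rot: [[0.1, 0.995, -0.0], [0.995, -0.1, 0.0], [0.0, -0.0, -1.0]]
wrist_force: [-0.6, -0.4, -5.1]
gripper_width: 0.0333
finger_force: 61.7
[-0.01750972  0.00910194  0.02011282]
```

```bash
python3 -m jog '0 0 -0.5 0 30;0 0 -0.5 0 30;0 0 0 0 30;0 0 0 0 30'; python3 -m jog '0 0 -0.5 0 30;0 0 -0.5 0 30;0 0 0 0 30;0 0 0 0 30'; python3 -c "
from h import *;print(arm.get_state()['torque'])"
```

```text
t: 11.57
tcp_pos: [0.5433, 0.2047, 0.1291]
ee_rot: [[0.1, 0.995, -0.0], [0.995, -0.1, -0.0], [-0.0, -0.0, -1.0]]
wrist_force: [-0.4, 0.9, -5.5]
gripper_width: 0.0332
finger_force: 61.7
t: 11.9
tcp_pos: [0.5433, 0.2047, 0.1281]
ee_rot: [[0.1, 0.995, -0.0], [0.995, -0.1, -0.0], [-0.0, -0.0, -1.0]]
wrist_force: [-0.0, -0.2, -6.1]
gripper_width: 0.033
finger_force: 61.7
[-0.12696592  0.01434427 -0.04878648]
```

```bash
python3 -m jog '0 0 -1 0 30;0 0 -1 0 30;0 0 -1 0 30;0 0 0 0 30;0 0 0 0 30'; python3 -m jog '0 0 -1 0 30;0 0 -1 0 30;0 0 -0.5 0 30;0 0 0 0 30;0 0 0 0 30'; python3 -m jog '0 0 -0.5 0 30;0 0 -0.5 0 30;0 0 0 0 30;0 0 0 0 30'
```

```text
t: 12.32
tcp_pos: [0.5433, 0.2047, 0.1249]
ee_rot: [[0.1, 0.995, -0.0], [0.995, -0.1, -0.0], [-0.0, -0.0, -1.0]]
wrist_force: [0.3, -0.7, -5.1]
gripper_width: 0.0332
finger_force: 61.7
t: 12.73
tcp_pos: [0.5433, 0.2046, 0.1226]
ee_rot: [[0.1, 0.995, -0.0], [0.995, -0.1, -0.0], [-0.0, -0.0, -1.0]]
wrist_force: [-0.2, -1.2, -5.9]
gripper_width: 0.0332
finger_force: 61.7
t: 13.07
tcp_pos: [0.5433, 0.2047, 0.1217]
ee_rot: [[0.1, 0.995, -0.0], [0.995, -0.1, -0.0], [-0.0, -0.0, -1.0]]
wrist_force: [-0.3, -2.1, -5.4]
gripper_width: 0.0332
finger_force: 61.8
```

```bash
python3 -m jog '0 0 -0.5 0 30;0 0 0 0 30;0 0 0 0 30'; python3 -m jog '0 0 -0.5 0 30;0 0 0 0 30;0 0 0 0 30'; python3 -m jog '0 0 -0.4 0 30;0 0 0 0 30;0 0 0 0 30'
```

```text
t: 13.32
tcp_pos: [0.5434, 0.2046, 0.1213]
ee_rot: [[0.1, 0.995, 0.0], [0.995, -0.1, -0.0], [-0.0, 0.0, -1.0]]
wrist_force: [-0.9, -1.7, -4.3]
gripper_width: 0.033
finger_force: 61.8
t: 13.57
tcp_pos: [0.5434, 0.2047, 0.1213]
ee_rot: [[0.1, 0.995, 0.0], [0.995, -0.1, -0.0], [-0.0, 0.0, -1.0]]
wrist_force: [-2.3, -1.4, -1.4]
gripper_width: 0.0332
finger_force: 62.1
t: 13.82
tcp_pos: [0.5434, 0.2046, 0.1212]
ee_rot: [[0.1, 0.995, 0.001], [0.995, -0.1, -0.0], [-0.0, 0.001, -1.0]]
wrist_force: [-4.1, -2.7, 2.2]
gripper_width: 0.0332
finger_force: 62.5
```

```bash
python3 -m jog '0 0 0.4 0 30;0 0 0 0 38;0 0 0 0 44;0 0 0 0 50;0 0 0 0 56;0 0 0 0 60;0 0 0 0 60'; python3 -m jog '0 0 5 0 60;0 0 12 0 60;0 0 25 0 60;0 0 35 0 60;0 0 35 0 60;-20 -20 10 0 60;-25 -25 0 0 60;-25 -25 0 0 60;-25 -25 0 0 60;-25 -25 0 0 60;-25 -25 0 0 60;0 0 0 0 60'
python3 - <<'E'
from m import *
s=optics.grab_frame("side");t=optics.grab_frame("top")
b=t["color"][170:310,110:270,::-1];a=s["color"][70:210,210:370,::-1]
cv2.imwrite("pics/c5.png",cv2.resize(np.hstack([a,b]),None,fx=2.5,fy=2.5,interpolation=cv2.INTER_CUBIC))
for z in(.117,.127): rim(t,[.5433,.2062],z,range(-180,180,6)); 
for z in(.105,.115): rim(s,[.54,.207],z,range(-150,-20,6))
E
```

```text
t: 14.4
tcp_pos: [0.5437, 0.2049, 0.1209]
ee_rot: [[0.1, 0.995, 0.001], [0.995, -0.1, 0.0], [0.0, 0.001, -1.0]]
wrist_force: [-0.2, 0.2, 0.0]
gripper_width: 0.0599
finger_force: 0.0
t: 15.4
tcp_pos: [0.3946, 0.057, 0.2443]
ee_rot: [[0.103, 0.995, -0.0], [0.995, -0.103, -0.002], [-0.002, -0.0, -1.0]]
wrist_force: [0.7, 0.9, -0.1]
gripper_width: 0.0599
finger_force: 0.0
rim centre [0.5473 0.2071] resid mm 4.232921958227408 tcp-rel [0.1489 0.148 ]
rim centre [0.5473 0.204 ] resid mm 4.146143718418156 tcp-rel [0.1489 0.1449]
rim centre [0.5422 0.1929] resid mm 0.8949883734250645 tcp-rel [0.1438 0.1337]
rim centre [0.5296 0.1829] resid mm 3.6636355746480014 tcp-rel [0.1312 0.1237]
```

View pics/c5.png

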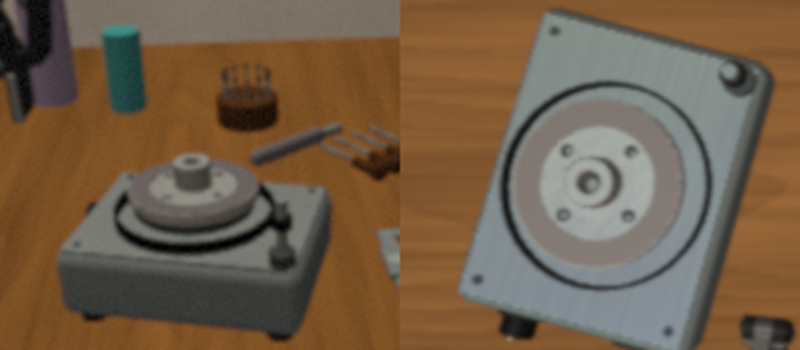

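The wheel lies level and centred on the platen. A pin tip shows in each of the four holes (right panel, around (567,150), (632,152), (563,214) and (628,216)). The gripper is clear of it, so I'm handing in.

```bash
python3 -c "
from workcell import arm;print(arm.close_job())"
```

```text
the job is handed in; nothing more can be done
None
```

The diamond wheel is on the hone, seated flat on the platen with all four pins in its holes; I let go of it and handed the job in at about 15.5 s, without touching the lap, brush or caliper.

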